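# Load the nested tins on the touch-up turntable and set its brake screw

## Task

Make up the tin nest on the turntable: lower the yellow tin into the grey tin that is fixed there, then the slim red tin into the yellow one, each standing upright on the floor of the one around it; set them in gently, do not drop them. Then take the black winged thumbscrew of the brake, turn it clockwise (seen from above) until it seats, back it off a quarter turn, and finish while still gripping it there, holding it still so that I can do up the lock nut. Leave the paint can, the roll of tape and the brush where they are.

Things in the scene. Friction and masses are not known exactly. Their poses are not given: they have to be found in the camera images.
- well (a point): (All sizes here are in mm.) Centre of the open mouth of the grey wide tin, which is fixed at the centre of a round white turntable disc (diameter 210, top 22 above the desk). Grey tin: outside diameter 82, inside diameter 76, rim 54 above the desk, inner floor 25 above the desk. The disc and tin may turn stiffly about their vertical axis.
- medium_mid (a point): centre (half-way up, on the axis) of the loose yellow open tin, upright: outside diameter 66, inside diameter 60, height 75, floor 3 thick, about 0.14 kg. z axis up. Nested in the grey tin its rim stands 100 above the desk, 46 above the grey rim, so it can be gripped across its outside near the rim.
- slim_mid (a point): centre (half-way up, on the axis) of the loose slim red open tin, upright: outside diameter 50, height 115, floor 3 thick, about 0.13 kg. z axis up. Nested in the yellow tin its rim stands 143 above the desk, 43 above the yellow rim.
- screw_grip (a point): grip point on the vertical axis of the black winged thumbscrew, 110 above the desk when seated. Wing: upright bar 46 long (this point's x axis), 10 thick (y), from 22 below to 13 above this point, white dot on its +x end; under it a steel collar, diameter 28. Axis 95 from the turntable's axis, in a blue yoke (top 74 above the desk) over the disc's edge. Sinks 4 per turn clockwise.
- screw (a joint): thumbscrew angle in rad: 0 = seated (hard stop), grows as it is backed off (anticlockwise from above); the wing yaws by the same angle. Seated, the wing lies across the line from turntable axis to screw axis: its +x is that line's direction minus 90 degrees. Starts 1.2 to 2.6 rad from the seat; friction 0.05 N m; stays where it is left.
- can_mid (a point): centre of a closed paint can, diameter 80, height 100: leave it alone
- tape_mid (a point): centre of a green roll of tape lying flat, diameter 90, height 45: leave it alone
- brush: paint brush with a wooden handle lying flat on the left of the mat: leave it alone
Things that resemble listed ones, but are neither listed nor needed, are in the scene too. Of the things shaped like the part that bears slim_mid, the red one is meant.

How it is judged:
On the way, in this order (a step that is already met when the one before it is completed fails the run):
1. the yellow tin stands upright on the floor of the grey tin, let go (horizontal distance between medium_mid and well below 0.01 m and height (world z) of medium_mid below 0.067 m and angle between medium_mid's own z axis and vertical below 0.08 rad and contact force between the fingers and tin_medium below 0.3 N), for 0.2 s.
2. the red tin stands upright on the floor of the yellow tin, let go (horizontal distance between medium_mid and well below 0.01 m and height (world z) of medium_mid below 0.067 m and angle between each of medium_mid, slim_mid's own z axis and vertical below 0.08 rad and horizontal distance between slim_mid and medium_mid below 0.01 m and height (world z) of slim_mid below 0.09 m and contact force between the fingers and tin_slim below 0.3 N), for 0.2 s.
3. the thumbscrew is turned in until it seats (within 0.05 rad of its stop) (value of joint screw below 0.05 rad), for 0.1 s.
At the end, for the whole second after the job is handed in: After seating, the screw stands 1.31 to 1.83 rad backed off and the fingers still grip it (over 2 N) through the last second; yellow tin in the grey, red in the yellow, each down on the floor (4 mm), within 10 mm of centre, tilt under 0.08 rad, untouched by the fingers (all of step 2 and contact force between the fingers and tin_medium below 0.3 N and value of joint screw between 1.31 and 1.83 rad and contact force between the fingers and screw above 2 N); the arm keeps its last pose, push and grip.
It fails at once if a paint can, tape or brush moved more than 20 mm (distance of any of can_mid, tape_mid, brush from where it was at the start of the episode above 0.02 m).
It fails at once if a tin dropped (falling faster than 0.6 m/s, out of the fingers) ((contact force between the fingers and tin_medium below 0.3 N and linear speed of tin_medium above 0.6 m/s) or (contact force between the fingers and tin_slim below 0.3 N and linear speed of tin_slim above 0.6 m/s)).
It also fails if it takes over 72 s, if anything falls off the work surface, if the arm or the gripper's body presses on something with over 40 N, if the wrist force passes 120 N, or if a joint passes its speed limit or range.

## Robot

A 7-joint arm with a two-finger parallel gripper is mounted at the origin on the work surface. World frame = base frame: x ahead of the robot, y to its left, z up, the work surface at z = 0. Lengths are in m, angles in rad, forces in N, time in s.
With the tool pointing down it reaches from about 0.425 to 0.95 m from the base axis. Payload 16.7 kg.
Tool frame: the origin (TCP) lies at the very end of the fingers, on their centre line; the grasp point (between the pads) lies 19 mm behind it (bot.tcp_to_grasp is the distance from the TCP to the grasp point, in m); z points along the fingers, y is the line along which they close (so a half turn about z gives the same grasp; the last joint's range is limited). The gripper opens to 94 mm and grips with 3 to 60 N. Pads are 16 mm wide; open, the fingers measure 119 mm over their backs; the gripper's body (75 mm by 177 mm) begins 78 mm behind the grasp point.
Start: joints at [-1.496, 0.426, 0.074, 1.606, -0.034, 1.111, -0.067], TCP at [0.15, 0.658, 0.205] pointing down, gripper open.
Joint ranges: [-2.85, 2.85], [-0.5, 2.14], [-1.23, 1.37], [0.21, 2.46], [-1.02, 4.16], [0.16, 2.05], [-2.73, 2.73]. Speed limits (rad/s): [1.89, 1.89, 2.39, 2.39, 3.01, 3.01, 3.01].

## Interface

Orientations are given as a unit quaternion [w, x, y, z].
In Python, from rig import bot, imaging, order gives the robot as it stands. The module is installed in compiled form; this text tells all that it offers.
- The arm moves only by the tool send_rows, never from a script. Its argument "plan" is a list that holds one entry, the list of rows, each a list of 6 numbers: the shift along the tool's x, y, z in units of 25 mm (1.0 is 25 mm), then the turn, a rotation vector about the tool's x, y, z in units of 45 degrees (1.0 is 45 degrees). A call has 1 to 8 rows; each row shifts and turns the commanded pose from where the row before left it, along the tool's axes as they then stand; what a row does not reach is not made up. A row lasts 1/8 s, in which the tool goes at most 62.5 mm and 10.7 degrees, less where a joint would pass 70% of its speed; a pose out of reach is approached as far as the arm can. A call with a number of a shift or a turn outside -1 to 1 is refused whole. A call with a gripper value outside its range is refused whole. "jaw" is the closure, from 0 (fully open) to 1 (shut), set as the call begins (left out, the last holds). The fingers move at their own pace and stop on an object; "force" is the grip in N (left out, the last holds). Time passes only in rows, so rows that do not move let the fingers close. It gives the time, the measured TCP pose, the force, the opening and the grip force at its end, in the units of the state.
- bot.state(): the state, without advancing time (a new reading comes with each control period).
- imaging.get_image(name): name is "side" or "top" or "wrist"; returns (picture, depth): 400x640x3 uint8, red, green, blue; 400x640 float32, m along the optical axis (not along the pixel's ray), 0 where there is no reading.
- imaging.camera_info(name): a dict with "fx", "fy", "cx", "cy" (pixels), "k1" (the pictures are not rectified: a ray, as slopes to the right and down, at radius r is drawn at 1 + k1 r^2 times it, then the intrinsics apply), "world_from_camera" (4x4, takes a point from camera to world coordinates). Camera axes: x right, y down, z forward; pixel columns grow to the right and rows downward; lengths in m; the calibration is good to about 2 mm. A picture is of the moment at which its call begins: read the wrist's pose just before it. camera_info takes no time and is no camera call; for the wrist camera it gives the pose at the moment of the call.
- order.sign_off(): hands the job in; it is judged then, once.
Trained networks look in the newest picture that a camera, given by its name, has taken for a name from the list of things; names that differ only in an ending like _2 or _b are one class to them, and where a whole thing is asked for, a point or a joint stands for the part that bears it (a point fixed in the world has none). Each returns a list of dicts, best first, with "score" (0 to 1); they miss things now and then, are a little off and sometimes report something else, mostly with a low value. They report only what shows in the picture. A call takes as long as a camera call. They do not tell look-alikes from the thing itself.
- imaging.find_in(camera, name): "uv" ([column, row] in pixels, amid what is visible of it).
- imaging.cut_out(camera, name): "mask" (400x640 bool, what is visible of it) and "uv" ([column, row] in pixels, amid what is visible of it).
- imaging.spot_point(camera, name): "uv" ([column, row] in pixels: a listed point, or the origin of a listed thing).
The state is a dict: "time": time; "qpos": joint angles; "joint_vel": joint speeds; "joint_efforts": joint torques, N m; "position": TCP position; "ee_rot": TCP orientation; "force": force on the tool from outside, world axes, zero at the start; "torque": the same for the moment, N m; "width": finger opening in m; "grip_force": force on a finger pad.
Only numpy, scipy, OpenCV 4.12 (cv2) and the standard library are available. Lean on these libraries where they do the work, as an engineer would, in place of code of your own. Each camera call takes 0.05 s, during which the arm holds its last target. There are 200 camera calls.

## Working session

There is one attempt and no reset: what is moved stays moved. The work goes in short steps, Python scripts to look and compute and a tool call to move; the robot and the scene stay as the last step left them, time stands still between calls to the robot, and variables do not carry over. Pictures are saved under pics/ and viewed, at most 10 in all, crops included, and the job is handed in when it is done.

Besides the shell and the picture viewer there is one more tool, called as name(argument=value, ...) on one line, values as JSON. send_rows: Moves the arm, as the interface text tells. Its arguments: {"type":"object","properties":{"plan":{"type":"array","items":{"type":"array","items":{"type":"array","items":{"type":"number"}}}},"jaw":{"type":"number"},"force":{"type":"number"}},"required":["plan"]}

```bash
mkdir -p pics; cat > h.py <<'E'
from rig import bot, imaging, order
import numpy as np, cv2
from scipy.spatial.transform import Rotation as R
def ray(ci,uv):
    K=np.array([[ci['fx'],0,ci['cx']],[0,ci['fy'],ci['cy']],[0,0,1.]])
    x,y=cv2.undistortPoints(np.array([[uv]],float),K,np.array([ci['k1'],0,0,0.]))[0,0]
    return np.array([x,y,1.])
def at_z(ci,uv,z):
    T=np.array(ci['world_from_camera']);d=T[:3,:3]@ray(ci,uv);o=T[:3,3]
    return o+d*(z-o[2])/d[2]
def cloud(ci,depth):
    h,w=depth.shape;u,v=np.meshgrid(np.arange(w),np.arange(h))
    K=np.array([[ci['fx'],0,ci['cx']],[0,ci['fy'],ci['cy']],[0,0,1.]])
    p=cv2.undistortPoints(np.stack([u,v],-1).reshape(-1,1,2).astype(float),K,np.array([ci['k1'],0,0,0.])).reshape(h,w,2)
    P=np.concatenate([p,np.ones((h,w,1))],2)*depth[...,None]
    T=np.array(ci['world_from_camera']);return P@T[:3,:3].T+T[:3,3]
def save(im,n): cv2.imwrite('pics/'+n,im[...,::-1])
def fit(P):  # circle fit xy
    A=np.c_[2*P[:,:2],np.ones(len(P))];s=np.linalg.lstsq(A,(P[:,:2]**2).sum(1),rcond=None)[0]
    return s[0],s[1],np.sqrt(s[2]+s[0]**2+s[1]**2)
def st():
    s=bot.state();print('t',s['time'],'p',np.round(s['position'],4),'q',np.round(s['qpos'],3),'w',s['width'],'gf',s['grip_force'],'F',np.round(s['force'],1));print(np.round(R.from_quat(np.roll(s['ee_rot'],-1)).as_matrix(),3));return s
E
python3 - <<'E'
from h import *
st()
Z={'well':.054,'medium_mid':.0375,'slim_mid':.0575,'screw_grip':.112,'can_mid':.05,'tape_mid':.022}
for c in ['top','side']:
    im,d=imaging.get_image(c);ci=imaging.camera_info(c);save(im,c+'0.png');np.save(c+'d.npy',d);np.save(c+'i.npy',im)
    print(c,np.round(ci['world_from_camera'],2).tolist())
    for n in Z:
        for r in imaging.spot_point(c,n)[:4]: print(n,np.round(r['uv']),round(r['score'],2),np.round(at_z(ci,r['uv'],Z[n]),3))
E
```

```text
t 0.0 p [0.1497 0.6577 0.2048] q [-1.497  0.427  0.074  1.607 -0.034  1.111 -0.067] w 0.09407059891353732 gf 0.0 F [ 0.3  1.  -0.5]
[[-0.975  0.222 -0.   ]
 [ 0.222  0.975 -0.001]
 [-0.    -0.001 -1.   ]]
top [[-0.01, -0.99, 0.17, 0.43], [-1.0, 0.01, 0.02, -0.0], [-0.02, -0.17, -0.99, 1.23], [0.0, 0.0, 0.0, 1.0]]
well [292. 239.] 0.82 [0.525 0.116 0.054]
slim_mid [389. 178.] 0.88 [ 0.709 -0.18   0.058]
slim_mid [406. 219.] 0.66 [ 0.582 -0.226  0.058]
screw_grip [260. 226.] 0.4 [0.559 0.203 0.112]
screw_grip [435. 182.] 0.31 [ 0.684 -0.306  0.112]
can_mid [317. 164.] 0.78 [0.758 0.041 0.05 ]
tape_mid [435. 180.] 0.68 [ 0.707 -0.33   0.022]
side [[0.86, -0.36, 0.36, 0.16], [-0.51, -0.6, 0.62, -0.72], [-0.01, -0.71, -0.7, 0.94], [0.0, 0.0, 0.0, 1.0]]
well [288. 203.] 0.56 [0.528 0.12  0.054]
medium_mid [354. 332.] 0.84 [ 0.473 -0.3    0.037]
slim_mid [404. 248.] 0.96 [ 0.702 -0.178  0.058]
slim_mid [380. 284.] 0.7 [ 0.586 -0.237  0.057]
slim_mid [373. 189.] 0.26 [0.762 0.045 0.057]
screw_grip [283. 170.] 0.51 [0.555 0.192 0.112]
can_mid [373. 194.] 0.7 [0.756 0.033 0.05 ]
tape_mid [443. 301.] 0.92 [ 0.704 -0.335  0.022]
```

View pics/top0.png

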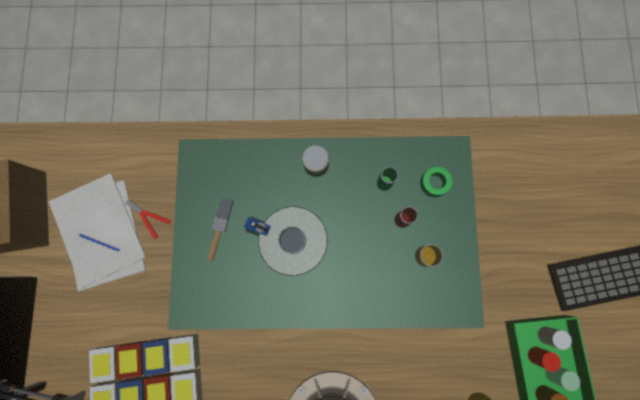

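View pics/side0.png

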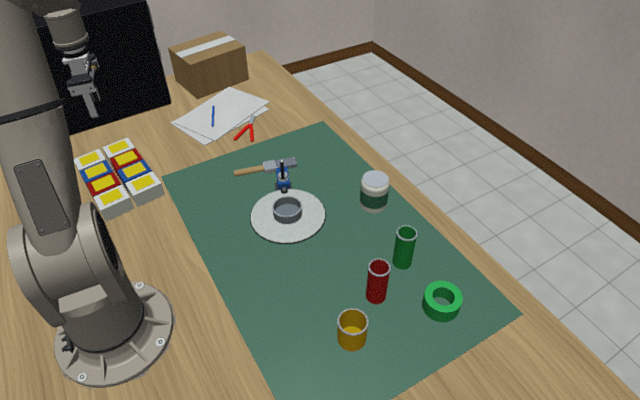

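```bash
python3 - <<'E'
from h import *
G={'yellow':(.473,-.3,.075,.033),'slimA':(.705,-.179,.115,.025),'slimB':(.584,-.232,.115,.025),'well':(.526,.118,.054,.04),'can':(.757,.037,.1,.04),'tape':(.705,-.332,.045,.045)}
for c in ['top','side']:
    ci=imaging.camera_info(c);d=np.load(c+'d.npy');im=np.load(c+'i.npy');P=cloud(ci,d)
    hsv=cv2.cvtColor(im,cv2.COLOR_RGB2HSV)
    for n,(x,y,z,r) in G.items():
        m=(d>0)&(np.hypot(P[...,0]-x,P[...,1]-y)<r+.02)&(abs(P[...,2]-z)<.006)
        if m.sum()>5: print(c,n,m.sum(),np.round(P[m].mean(0),3),np.round(fit(P[m]),3),np.median(hsv[m],0))
    m=(d>0)&(np.hypot(P[...,0]-.557,P[...,1]-.2)<.04)&(P[...,2]>.105)&(P[...,2]<.14)
    Q=P[m];
    if len(Q)>4:
        e,v=np.linalg.eigh(np.cov(Q[:,:2].T));print('wing',c,len(Q),np.round(Q.mean(0),3),Q[:,2].max(),v[:,1],np.sqrt(e))
E
```

```text
top yellow 104 [ 0.474 -0.292  0.075] [ 0.475 -0.292  0.032] [ 31.  42. 107.]
top slimA 74 [ 0.707 -0.173  0.115] [ 0.706 -0.171  0.023] [74. 53. 99.]
top slimB 79 [ 0.587 -0.224  0.115] [ 0.588 -0.223  0.024] [38. 26. 92.]
top well 99 [0.524 0.119 0.054] [0.524 0.118 0.039] [ 96.  16. 117.]
top can 451 [0.766 0.046 0.101] [0.766 0.046 0.026] [102.  17. 149.]
top tape 471 [ 0.702 -0.329  0.045] [ 0.703 -0.33   0.037] [ 66. 142. 151.]
wing top 59 [0.557 0.205 0.123] 0.1269145521435504 [0.41676956 0.90901218] [0.00297343 0.01366062]
side yellow 161 [ 0.472 -0.295  0.073] [ 0.473 -0.294  0.031] [ 28.  24. 150.]
side slimA 103 [ 0.703 -0.173  0.113] [ 0.703 -0.174  0.024] [ 80.  39. 138.]
side slimB 111 [ 0.586 -0.226  0.113] [ 0.586 -0.226  0.023] [116.  29. 136.]
side well 137 [0.522 0.113 0.051] [0.523 0.115 0.039] [100.  18. 147.]
side can 320 [0.765 0.04  0.097] [0.765 0.04  0.026] [103.  19. 184.]
side tape 659 [ 0.701 -0.334  0.043] [ 0.701 -0.333  0.037] [ 69. 175. 170.]
wing side 50 [0.554 0.197 0.118] 0.12368175028941153 [0.40344414 0.91500428] [0.00291642 0.01427273]
```

The top view shows the yellow tin at (429,256), the red tin at (408,216), the green look-alike at (388,178), the grey tin at (292,239) and the screw at (257,226). The side view agrees. The wing lies at about 66°, which puts the screw about 1.5 rad from its seat.

```bash
cat >> h.py <<'E'
def path(x,y,z,yaw,step=.024,polar=True,n=None):
    """rows from here to TCP (x,y,z), tool down, tool y at yaw deg"""
    s=bot.state();p=s['position'];M=R.from_quat(np.roll(s['ee_rot'],-1)).as_matrix()
    T=np.array([x,y,z]);yr=np.radians(yaw)
    Mt=np.array([[-np.sin(yr),np.cos(yr),0],[np.cos(yr),np.sin(yr),0],[0,0,-1.]])
    if polar:
        f=lambda q:np.array([np.hypot(q[0],q[1]),np.arctan2(q[1],q[0]),q[2]])
        a,b=f(p),f(T);g=lambda t:(lambda c:np.array([c[0]*np.cos(c[1]),c[0]*np.sin(c[1]),c[2]]))(a+(b-a)*t)
        L=np.linalg.norm(b-a-np.array([0,b[1]-a[1],0]))+abs(b[1]-a[1])*max(a[0],b[0])
    else: g=lambda t:p+(T-p)*t;L=np.linalg.norm(T-p)
    rv=R.from_matrix(M.T@Mt).as_rotvec();n=n or int(max(np.ceil(L/step),np.ceil(np.degrees(np.linalg.norm(rv))/10),1))
    C,cp=M.copy(),p.copy();rows=[]
    for i in range(n):
        dl=np.round(C.T@(g((i+1)/n)-cp)/.025,2);dr=np.round((C.T@M@R.from_rotvec(rv*(i+1)/n).as_matrix()),6)
        dr=np.round(R.from_matrix(dr).as_rotvec()/(np.pi/4),3)
        rows.append(list(map(float,np.r_[dl,dr]))); cp=cp+C@dl*.025; C=C@R.from_rotvec(dr*np.pi/4).as_matrix()
    for i in range(0,n,8): print(str([rows[i:i+8]]).replace(' ',''))
E
python3 -c "
from h import *
path(.474,-.293,.16,-32)"
```

```text
[[[-0.87,-0.09,0.03,-0.0,0.0,0.041],[-0.86,-0.1,0.03,-0.0,0.0,0.041],[-0.86,-0.09,0.03,-0.0,0.0,0.041],[-0.86,-0.09,0.03,-0.0,0.0,0.041],[-0.86,-0.1,0.03,-0.0,0.0,0.042],[-0.85,-0.09,0.04,-0.0,0.0,0.041],[-0.86,-0.09,0.03,-0.0,0.0,0.041],[-0.84,-0.1,0.03,-0.0,0.0,0.041]]]
[[[-0.85,-0.09,0.03,-0.0,0.0,0.041],[-0.84,-0.09,0.03,-0.0,0.0,0.041],[-0.85,-0.1,0.03,-0.0,0.0,0.041],[-0.83,-0.09,0.03,-0.0,0.0,0.041],[-0.84,-0.09,0.03,-0.0,0.0,0.042],[-0.83,-0.09,0.03,-0.0,0.0,0.041],[-0.84,-0.09,0.03,-0.0,0.0,0.041],[-0.82,-0.1,0.03,-0.0,0.0,0.041]]]
[[[-0.83,-0.09,0.03,-0.0,0.0,0.041],[-0.82,-0.09,0.04,-0.0,0.0,0.041],[-0.82,-0.09,0.03,-0.0,0.0,0.041],[-0.82,-0.09,0.03,-0.0,0.0,0.041],[-0.82,-0.1,0.03,-0.0,0.0,0.042],[-0.81,-0.09,0.03,-0.0,0.0,0.041],[-0.81,-0.09,0.03,-0.0,0.0,0.041],[-0.81,-0.09,0.03,-0.0,0.0,0.041]]]
[[[-0.81,-0.09,0.03,0.0,0.0,0.041],[-0.8,-0.09,0.03,0.0,0.0,0.041],[-0.8,-0.09,0.03,0.0,0.0,0.041],[-0.8,-0.09,0.03,0.0,0.0,0.041],[-0.79,-0.1,0.04,0.0,0.0,0.041],[-0.79,-0.09,0.03,0.0,0.0,0.042],[-0.79,-0.09,0.03,0.0,0.0,0.041],[-0.79,-0.09,0.03,0.0,0.0,0.041]]]
[[[-0.79,-0.09
[... 192 characters left out ...]
,-0.09,0.03,0.0,0.0,0.041],[-0.77,-0.09,0.04,0.0,0.0,0.041]]]
[[[-0.76,-0.09,0.03,0.0,0.0,0.041],[-0.77,-0.09,0.03,0.0,0.0,0.041],[-0.75,-0.09,0.03,0.0,0.0,0.041],[-0.76,-0.08,0.03,0.0,0.0,0.041],[-0.76,-0.09,0.03,0.0,0.0,0.041],[-0.75,-0.09,0.03,0.0,0.0,0.042],[-0.75,-0.09,0.03,0.0,0.0,0.041],[-0.74,-0.09,0.03,0.0,0.0,0.041]]]
[[[-0.75,-0.09,0.03,0.0,0.0,0.041],[-0.74,-0.09,0.03,0.0,0.0,0.041],[-0.74,-0.09,0.03,0.0,0.0,0.041],[-0.73,-0.09,0.04,0.0,0.0,0.041],[-0.74,-0.08,0.03,0.0,0.0,0.041],[-0.73,-0.09,0.03,0.0,0.0,0.042],[-0.73,-0.09,0.03,0.0,0.0,0.041],[-0.72,-0.09,0.03,0.0,0.0,0.041]]]
[[[-0.73,-0.09,0.03,0.0,0.0,0.041],[-0.72,-0.09,0.03,0.0,0.0,0.041],[-0.72,-0.08,0.03,0.0,0.0,0.041]]]
```

send_rows(plan=[[[-1,-0.1,0,0,0,0.048],[-1,-0.1,0,0,0,0.048],[-1,-0.1,0,0,0,0.048],[-1,-0.1,0,0,0,0.048],[-1,-0.1,0,0,0,0.048],[-1,-0.1,0,0,0,0.048],[-1,-0.1,0,0,0,0.048],[-1,-0.1,0,0,0,0.048]]], jaw=0, force=15)

```text
time: 1.7
position: [0.331, 0.5691, 0.2055]
ee_rot: [0.0, 0.261, 0.965, 0.0]
force: [0.6, -0.3, -0.5]
width: 0.0939
grip_force: 0.0
```

send_rows(plan=[[[-1,-0.1,0,0,0,0.049],[-1,-0.1,0,0,0,0.049],[-1,-0.1,0,0,0,0.049],[-1,-0.1,0,0,0,0.049],[-1,-0.1,0,0,0,0.049],[-1,-0.1,0,0,0,0.049],[-1,-0.1,0,0,0,0.049],[-1,-0.1,0,0,0,0.049]]])

```text
time: 2.7
position: [0.4758, 0.4308, 0.2055]
ee_rot: [-0.0, 0.406, 0.914, -0.0]
force: [-0.5, -0.2, 0.2]
width: 0.094
grip_force: 0.0
```

send_rows(plan=[[[-1,-0.1,0,0,0,0.05],[-1,-0.1,0,0,0,0.05],[-1,-0.1,0,0,0,0.05],[-1,-0.1,0,0,0,0.05],[-1,-0.1,0,0,0,0.05],[-1,-0.1,0,0,0,0.05],[-1,-0.1,0,0,0,0.05],[-1,-0.1,0,0,0,0.05]]])

```text
time: 3.7
position: [0.5714, 0.2549, 0.2054]
ee_rot: [-0.0, 0.544, 0.839, -0.0]
force: [-0.1, 0.1, -0.2]
width: 0.0941
grip_force: 0.0
```

send_rows(plan=[[[-1,-0.1,0,0,0,0.052],[-1,-0.1,0,0,0,0.052],[-1,-0.1,0,0,0,0.052],[-1,-0.1,0,0,0,0.052],[-1,-0.1,0,0,0,0.052],[-1,-0.1,0,0,0,0.052],[-1,-0.1,0,0,0,0.052],[-1,-0.1,0,0,0,0.052]]])

```text
time: 4.7
position: [0.6068, 0.0579, 0.2055]
ee_rot: [0.0, 0.673, 0.74, -0.0]
force: [-0.2, -0.0, 0.3]
width: 0.0942
grip_force: 0.0
```

```bash
python3 -c "
from h import *
path(.474,-.293,.18,-32,n=16)"
```

```text
[[[-0.98,-0.15,0.06,-0.0,0.0,0.052],[-0.98,-0.15,0.07,-0.0,0.0,0.052],[-0.97,-0.15,0.06,0.0,0.0,0.052],[-0.97,-0.15,0.07,0.0,0.0,0.052],[-0.96,-0.14,0.06,0.0,0.0,0.052],[-0.96,-0.15,0.06,0.0,0.0,0.052],[-0.95,-0.15,0.07,0.0,0.0,0.051],[-0.95,-0.15,0.06,0.0,0.0,0.052]]]
[[[-0.94,-0.14,0.06,0.0,0.0,0.052],[-0.94,-0.15,0.07,0.0,0.0,0.052],[-0.93,-0.15,0.06,0.0,0.0,0.052],[-0.92,-0.14,0.07,0.0,0.0,0.052],[-0.92,-0.15,0.06,0.0,0.0,0.052],[-0.92,-0.14,0.06,0.0,0.0,0.052],[-0.91,-0.15,0.07,0.0,0.0,0.052],[-0.9,-0.14,0.06,0.0,0.0,0.052]]]
```

send_rows(plan=[[[-0.98,-0.15,0.06,0,0,0.052],[-0.98,-0.15,0.06,0,0,0.052],[-0.97,-0.15,0.06,0,0,0.052],[-0.97,-0.15,0.06,0,0,0.052],[-0.96,-0.15,0.06,0,0,0.052],[-0.96,-0.15,0.06,0,0,0.052],[-0.95,-0.15,0.06,0,0,0.052],[-0.95,-0.15,0.06,0,0,0.052]]])

```text
time: 5.7
position: [0.5677, -0.1324, 0.1934]
ee_rot: [0.0, 0.784, 0.62, -0.0]
force: [0.7, 0.4, 0.0]
width: 0.0939
grip_force: 0.0
```

send_rows(plan=[[[-0.94,-0.15,0.06,0,0,0.052],[-0.94,-0.15,0.06,0,0,0.052],[-0.93,-0.15,0.06,0,0,0.052],[-0.92,-0.15,0.06,0,0,0.052],[-0.92,-0.15,0.06,0,0,0.052],[-0.92,-0.15,0.06,0,0,0.052],[-0.91,-0.15,0.06,0,0,0.052],[-0.9,-0.15,0.06,0,0,0.052]]])

```text
time: 6.7
position: [0.4727, -0.2923, 0.1814]
ee_rot: [-0.0, 0.875, 0.484, -0.0]
force: [0.1, 0.9, 0.7]
width: 0.0942
grip_force: 0.0
```

```bash
cat >> h.py <<'E'
def rim(c,x,y,z,r,band=.005,pad=.012,save_as=None):
    ci=imaging.camera_info(c);im,d=imaging.get_image(c);P=cloud(ci,d)
    q=np.hypot(P[...,0]-x,P[...,1]-y)
    m=(d>0)&(q<r+pad)&(q>r-pad)&(abs(P[...,2]-z)<band)
    if save_as: save(im,save_as)
    Q=P[m]
    if len(Q)<6: print(c,'few',len(Q));return
    from scipy.optimize import least_squares
    s=least_squares(lambda v:np.hypot(Q[:,0]-v[0],Q[:,1]-v[1])-r,[x,y],loss='soft_l1',f_scale=.002).x
    print(c,len(Q),'centre',np.round(s,4),'z',np.round(np.median(Q[:,2]),4),'circ',np.round(fit(Q),4));return s
E
python3 - <<'E'
from h import *
st()
s=rim('wrist',.474,-.293,.075,.0325,save_as='w1.png')
if s is not None: path(s[0],s[1],.045,-32,step=.022)
E
```

```text
t 6.7 p [ 0.4727 -0.2923  0.1814] q [-0.218  0.333  0.813  1.935 -0.287  0.992  0.167] w 0.09424280453056229 gf 0.0 F [0.1 0.9 0.7]
[[ 0.531  0.847 -0.   ]
 [ 0.847 -0.531  0.   ]
 [-0.    -0.    -1.   ]]
wrist 1117 centre [ 0.4752 -0.2925] z 0.0751 circ [ 0.4751 -0.2926  0.0313]
[[[0.03,0.02,0.78,-0.0,0.0,-0.001],[0.02,0.01,0.78,-0.0,0.0,-0.001],[0.03,0.02,0.78,-0.0,0.0,-0.001],[0.02,0.01,0.78,-0.0,0.001,-0.001],[0.03,0.02,0.78,-0.0,-0.0,-0.002],[0.02,0.01,0.78,-0.0,-0.0,-0.001],[0.03,0.02,0.78,-0.0,0.0,-0.001]]]
```

View pics/w1.png

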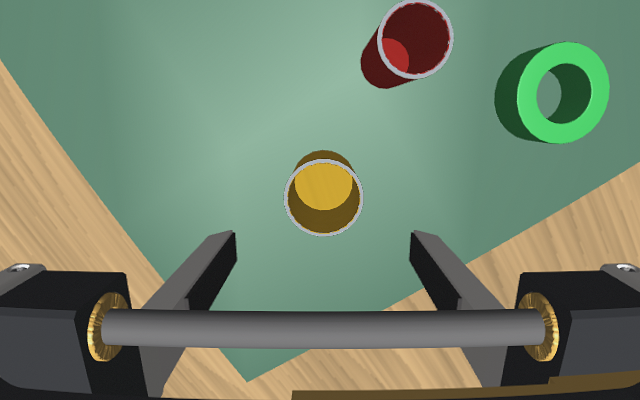

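The wrist view shows the yellow rim at (323,197), centred between the fingers, with the red rim at (415,38). I'm lowering onto the yellow tin.

send_rows(plan=[[[0.03,0.02,0.78,0,0,0],[0.03,0.02,0.78,0,0,0],[0.03,0.02,0.78,0,0,0],[0.03,0.02,0.78,0,0,0],[0.03,0.02,0.78,0,0,0],[0.03,0.02,0.78,0,0,0],[0,0,0.78,0,0,0]]])

```text
time: 7.62
position: [0.4787, -0.289, 0.0436]
ee_rot: [-0.0, 0.874, 0.486, -0.0]
force: [0.4, -0.4, -0.3]
width: 0.0939
grip_force: 0.0
```

send_rows(plan=[[[0,0,0,0,0,0],[0,0,0,0,0,0],[0,0,0,0,0,0],[0,0,0,0,0,0],[0,0,0,0,0,0],[0,0,0,0,0,0]]], jaw=1, force=15)

```text
time: 8.38
position: [0.479, -0.2891, 0.0456]
ee_rot: [0.0, 0.874, 0.486, 0.0]
force: [-1.8, 1.3, 7.3]
width: 0.0641
grip_force: 15.0
```

send_rows(plan=[[[0,0,-0.3,0,0,0],[0,0,-1,0,0,0],[0,0,-1,0,0,0],[0,0,-1,0,0,0],[0,0,-1,0,0,0],[0,0,-0.6,0,0,0]]])

```text
time: 9.12
position: [0.4789, -0.2891, 0.1689]
ee_rot: [0.0, 0.874, 0.486, 0.001]
force: [-0.3, 0.6, -1.6]
width: 0.0642
grip_force: 15.0
```

```bash
python3 - <<'E'
from h import *
st()
path(.5235,.1165,.165,-20,n=20)
E
```

```text
t 9.125 p [ 0.4789 -0.2891  0.1689] q [-0.216  0.356  0.805  1.941 -0.31   0.97   0.179] w 0.06416256537975408 gf 14.992758723674342 F [-0.3  0.6 -1.6]
[[ 0.528  0.849  0.001]
 [ 0.849 -0.528 -0.   ]
 [ 0.     0.001 -1.   ]]
[[[0.85,-0.07,0.01,0.0,-0.0,-0.013],[0.85,-0.1,0.01,0.0,-0.0,-0.013],[0.84,-0.12,0.0,0.0,-0.0,-0.014],[0.83,-0.15,0.01,0.0,-0.0,-0.013],[0.83,-0.16,0.01,0.0,-0.0,-0.013],[0.82,-0.19,0.01,0.0,-0.0,-0.013],[0.82,-0.21,0.01,0.001,-0.0,-0.014],[0.81,-0.24,0.0,-0.0,-0.0,-0.013]]]
[[[0.79,-0.25,0.01,-0.0,-0.0,-0.013],[0.79,-0.28,0.01,-0.0,-0.0,-0.013],[0.78,-0.3,0.01,-0.0,-0.0,-0.013],[0.77,-0.32,0.01,-0.0,-0.0,-0.014],[0.76,-0.34,0.0,0.0,-0.0,-0.013],[0.75,-0.36,0.01,0.0,-0.0,-0.013],[0.74,-0.38,0.01,0.0,-0.0,-0.013],[0.72,-0.4,0.01,0.0,-0.0,-0.014]]]
[[[0.71,-0.42,0.01,0.0,-0.0,-0.013],[0.7,-0.43,0.0,0.0,-0.0,-0.013],[0.68,-0.46,0.01,0.001,-0.0,-0.013],[0.67,-0.47,0.01,-0.0,-0.0,-0.013]]]
```

send_rows(plan=[[[0.85,-0.08,0,0,0,-0.013],[0.85,-0.1,0,0,0,-0.013],[0.84,-0.12,0,0,0,-0.013],[0.83,-0.14,0,0,0,-0.013],[0.83,-0.16,0,0,0,-0.013],[0.82,-0.19,0,0,0,-0.013],[0.82,-0.21,0,0,0,-0.013],[0.81,-0.24,0,0,0,-0.013]]])

```text
time: 10.12
position: [0.5347, -0.1283, 0.1675]
ee_rot: [0.0, 0.854, 0.521, -0.0]
force: [-0.3, 0.1, -1.7]
width: 0.0644
grip_force: 15.0
```

send_rows(plan=[[[0.79,-0.25,0,0,0,-0.013],[0.79,-0.28,0,0,0,-0.013],[0.78,-0.3,0,0,0,-0.013],[0.77,-0.32,0,0,0,-0.013],[0.76,-0.34,0,0,0,-0.013],[0.75,-0.36,0,0,0,-0.013],[0.74,-0.38,0,0,0,-0.013],[0.72,-0.4,0,0,0,-0.013]]])

```text
time: 11.12
position: [0.5397, 0.0374, 0.1675]
ee_rot: [0.0, 0.831, 0.556, -0.0]
force: [-0.1, -1.0, -1.0]
width: 0.0643
grip_force: 15.0
```

```bash
python3 - <<'E'
from h import *
s=st();p=s['position']
rim('wrist',p[0],p[1],p[2]+.03,.0315,band=.012,save_as='w2.png')
rim('wrist',.5235,.1165,.054,.0395)
path(.5235,.1165,.165,-20)
E
```

```text
t 11.125 p [0.5397 0.0374 0.1675] q [-0.77   0.298  0.703  1.977 -0.236  0.948 -0.342] w 0.06425952995840721 gf 14.9922332377173 F [-0.1 -1.  -1. ]
[[ 0.383  0.924  0.   ]
 [ 0.924 -0.383 -0.   ]
 [-0.     0.    -1.   ]]
wrist 4591 centre [0.5396 0.0331] z 0.1968 circ [0.5392 0.0338 0.0329]
wrist 1512 centre [0.5252 0.1161] z 0.0541 circ [0.5251 0.1162 0.0391]
[[[0.68,-0.41,0.02,-0.0,-0.0,-0.013],[0.67,-0.42,0.03,-0.0,-0.0,-0.013],[0.66,-0.45,0.02,-0.0,-0.0,-0.013],[0.64,-0.45,0.03,-0.001,-0.0,-0.013]]]
```

View pics/w2.png

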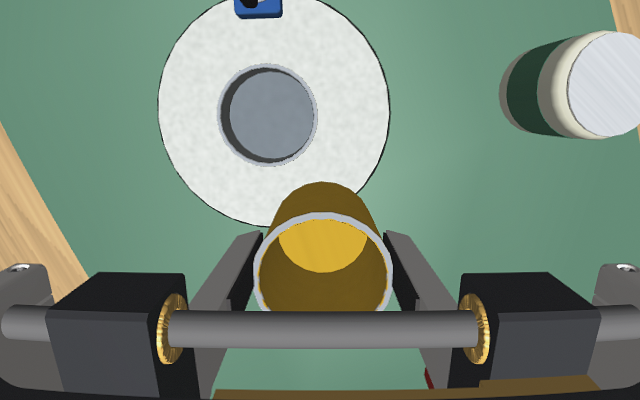

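The wrist view shows the yellow tin held upright with its rim at (322,275), and the grey rim at (267,115). The tin sits 4.5 mm toward −x of the tool, so I'm allowing for that.

```bash
python3 - <<'E'
from h import *
path(.5267,.1203,.16,-20,n=4)
E
```

```text
[[[0.73,-0.39,0.07,-0.0,-0.0,-0.013],[0.72,-0.41,0.08,-0.0,-0.0,-0.013],[0.7,-0.42,0.07,-0.0,-0.0,-0.013],[0.69,-0.45,0.08,-0.001,-0.0,-0.013]]]
```

send_rows(plan=[[[0.73,-0.39,0.07,0,0,-0.013],[0.72,-0.41,0.08,0,0,-0.013],[0.7,-0.42,0.07,0,0,-0.013],[0.69,-0.45,0.08,0,0,-0.013],[0,0,0,0,0,0]]])

```text
time: 11.85
position: [0.5267, 0.1196, 0.1597]
ee_rot: [-0.0, 0.819, 0.573, -0.0]
force: [-0.4, -0.5, 0.3]
width: 0.0641
grip_force: 15.0
```

```bash
python3 - <<'E'
from h import *
s=st();p=s['position']
a=rim('wrist',p[0]-.001,p[1]-.004,p[2]+.03,.0315,band=.012)
path(.5267,.1203,.078,-20,polar=False,n=4)
E
```

```text
t 11.85 p [0.5267 0.1196 0.1597] q [-0.892  0.301  0.664  1.985 -0.23   0.93  -0.461] w 0.06406955703071583 gf 14.992601856356487 F [-0.4 -0.5  0.3]
[[ 0.343  0.939 -0.001]
 [ 0.939 -0.343  0.   ]
 [-0.    -0.001 -1.   ]]
wrist 4520 centre [0.5268 0.1151] z 0.189 circ [0.5265 0.1157 0.0327]
[[[0.02,-0.01,0.82,-0.0,0.0,-0.001],[0.02,-0.01,0.82,-0.0,0.0,-0.0],[0.01,-0.01,0.82,-0.0,0.0,-0.001],[0.02,-0.01,0.81,-0.0,0.0,-0.001]]]
```

Centred to within about 1.5 mm, with 5 mm of clearance. Lowering.

send_rows(plan=[[[0,-0.02,0.8,0,0,0],[0,-0.02,0.8,0,0,0],[0,0,0.8,0,0,0],[0,0,0.6,0,0,0],[0,0,0.3,0,0,0],[0,0,0,0,0,0]]])

```text
time: 12.65
position: [0.526, 0.1178, 0.077]
ee_rot: [-0.0, 0.82, 0.572, -0.0]
force: [-1.4, 3.3, -3.4]
width: 0.0643
grip_force: 15.0
```

send_rows(plan=[[[0,0,0.06,0,0,0],[0,0,0.06,0,0,0],[0,0,0.06,0,0,0],[0,0,0,0,0,0]]])

```text
time: 13.15
position: [0.5266, 0.1178, 0.073]
ee_rot: [0.0, 0.82, 0.572, 0.0]
force: [0.3, 5.0, -0.4]
width: 0.0642
grip_force: 15.0
```

send_rows(plan=[[[0.1,0,0.05,0,0,0],[0,0,0.05,0,0,0],[0,0,0.04,0,0,0],[0,0,0,0,0,0]]])

```text
time: 13.65
position: [0.5271, 0.1199, 0.0693]
ee_rot: [0.0, 0.82, 0.572, -0.0]
force: [-0.2, -1.0, -0.3]
width: 0.0642
grip_force: 15.0
```

send_rows(plan=[[[0,0,0.05,0,0,0],[0,0,0.04,0,0,0],[0,0,0,0,0,0]]])

```text
time: 14.02
position: [0.5272, 0.1199, 0.0675]
ee_rot: [-0.0, 0.82, 0.572, 0.0]
force: [-3.6, -1.0, 8.8]
width: 0.064
grip_force: 15.0
```

```bash
python3 - <<'E'
from h import *
s=st();p=s['position']
a=rim('wrist',p[0]-.001,p[1]-.004,.1,.0315,band=.012)
E
```

```text
t 14.025 p [0.5272 0.1199 0.0675] q [-0.813  0.438  0.587  2.053 -0.353  0.749 -0.36 ] w 0.06399860211412203 gf 15.002774216479793 F [-3.6 -1.   8.8]
[[ 0.346  0.938 -0.   ]
 [ 0.938 -0.346  0.   ]
 [ 0.    -0.    -1.   ]]
wrist 5355 centre [0.5307 0.1248] z 0.1008 circ [0.5305 0.125  0.0321]
```

send_rows(plan=[[[0,0,0,0,0,0],[0,0,0,0,0,0],[0,0,0,0,0,0],[0,0,0,0,0,0]]], jaw=0)

```text
time: 14.58
position: [0.5272, 0.1201, 0.0672]
ee_rot: [0.0, 0.82, 0.572, -0.0]
force: [0.9, 0.0, 0.6]
width: 0.0939
grip_force: 0.0
```

send_rows(plan=[[[0,0,-0.5,0,0,0],[0,0,-1,0,0,0],[0,0,-1,0,0,0],[0,0,-1,0,0,0],[0,0,-1,0,0,0],[0,0,0,0,0,0]]])

```text
time: 15.32
position: [0.5282, 0.1204, 0.1819]
ee_rot: [0.0, 0.82, 0.572, 0.002]
force: [0.0, 0.2, 0.1]
width: 0.0937
grip_force: 0.0
```

```bash
python3 - <<'E'
from h import *
s=st();p=s['position']
rim('wrist',.525,.116,.1,.0315,band=.007,save_as='w3.png')
rim('wrist',.525,.116,.054,.0395,band=.003)
rim('top',.525,.116,.1,.0315,band=.007)
path(.587,-.225,.17,-20,n=20)
E
```

```text
t 15.325 p [0.5282 0.1204 0.1819] q [-0.913  0.272  0.683  1.963 -0.208  0.972 -0.483] w 0.09373607644857065 gf 0.0 F [0.  0.2 0.1]
[[ 0.345  0.938  0.003]
 [ 0.938 -0.345  0.002]
 [ 0.003  0.002 -1.   ]]
wrist 1419 centre [0.5262 0.114 ] z 0.0999 circ [0.5261 0.1139 0.0313]
wrist 896 centre [0.5251 0.1172] z 0.0542 circ [0.5258 0.1196 0.0366]
top 29 centre [0.5251 0.1149] z 0.1005 circ [0.5251 0.1146 0.0313]
[[[-0.45,0.49,0.02,-0.0,0.0,-0.0],[-0.46,0.48,0.02,-0.0,0.0,-0.0],[-0.49,0.47,0.02,-0.0,0.0,-0.001],[-0.5,0.45,0.02,-0.0,0.0,0.0],[-0.53,0.45,0.01,-0.0,0.0,-0.0],[-0.53,0.43,0.02,-0.0,0.0,-0.0],[-0.56,0.41,0.02,-0.0,0.0,-0.001],[-0.57,0.4,0.02,-0.0,0.0,0.0]]]
[[[-0.6,0.39,0.02,-0.0,0.0,0.0],[-0.6,0.37,0.02,-0.0,0.0,-0.0],[-0.62,0.35,0.02,-0.0,0.0,-0.0],[-0.64,0.33,0.02,-0.0,0.0,-0.001],[-0.65,0.32,0.02,-0.0,0.0,0.0],[-0.67,0.3,0.01,-0.0,0.0,-0.0],[-0.68,0.28,0.02,-0.0,0.0,-0.0],[-0.69,0.25,0.02,-0.0,0.0,-0.0]]]
[[[-0.71,0.24,0.02,-0.0,0.0,-0.001],[-0.72,0.22,0.02,-0.0,0.0,0.0],[-0.72,0.2,0.02,-0.001,0.0,-0.0],[-0.74,0.17,0.02,0.0,0.0,-0.0]]]
```

View pics/w3.png

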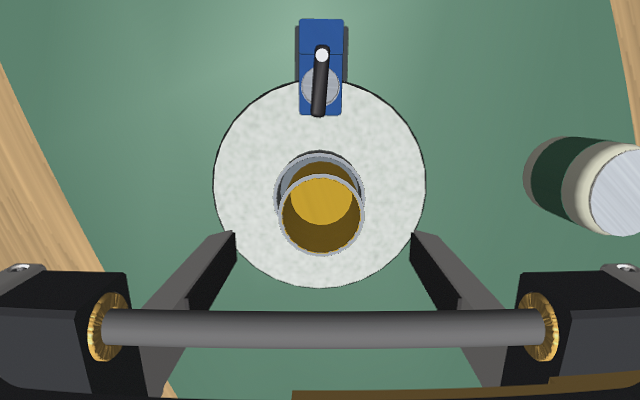

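The picture shows the yellow tin nested upright: rim at (320,215), height 0.100, about 2.5 mm off centre. The wing's white dot is at (322,55), on the outer end. Going to the red tin.

send_rows(plan=[[[-0.76,0.44,0.03,0,0,0],[-0.76,0.44,0.03,0,0,0],[-0.76,0.44,0.03,0,0,0],[-0.76,0.44,0.03,0,0,0],[-0.76,0.44,0.03,0,0,0],[-0.76,0.44,0.03,0,0,0],[-0.76,0.44,0.03,0,0,0],[-0.76,0.44,0.03,0,0,0]]])

```text
time: 16.48
position: [0.5568, -0.0537, 0.1729]
ee_rot: [-0.0, 0.82, 0.572, -0.001]
force: [0.1, -0.3, -0.2]
width: 0.0941
grip_force: 0.0
```

send_rows(plan=[[[-0.76,0.44,0,0,0,0],[-0.76,0.44,0,0,0,0],[-0.76,0.44,0,0,0,0],[-0.76,0.44,0,0,0,0],[-0.76,0.44,0,0,0,0],[-0.76,0.44,0,0,0,0],[-0.76,0.44,0,0,0,0],[-0.76,0.44,0,0,0,0]]])

```text
time: 17.48
position: [0.5869, -0.2266, 0.1727]
ee_rot: [-0.001, 0.82, 0.572, -0.001]
force: [-0.6, 0.1, 0.1]
width: 0.0945
grip_force: 0.0
```

```bash
python3 - <<'E'
from h import *
st()
s=rim('wrist',.587,-.225,.115,.0245,save_as='w4.png')
if s is not None: path(s[0],s[1],.083,-20,n=5,polar=False)
E
```

```text
t 17.475 p [ 0.5869 -0.2266  0.1727] q [-0.266  0.463  0.718  1.775 -0.348  1.035  0.228] w 0.09446550773431313 gf 0.0 F [-0.6  0.1  0.1]
[[ 0.346  0.938 -0.002]
 [ 0.938 -0.346  0.   ]
 [-0.001 -0.002 -1.   ]]
wrist 1196 centre [ 0.5885 -0.2247] z 0.1151 circ [ 0.5884 -0.2248  0.0234]
[[[0.04,-0.0,0.72,-0.0,0.0,-0.002],[0.05,-0.0,0.72,-0.0,0.001,-0.001],[0.04,-0.0,0.72,-0.001,0.0,-0.002],[0.04,-0.0,0.72,0.0,0.001,-0.001],[0.05,-0.0,0.72,0.0,0.0,-0.002]]]
```

send_rows(plan=[[[0.02,0,0.72,0,0,0],[0.02,0,0.72,0,0,0],[0,0,0.72,0,0,0],[0,0,0.72,0,0,0],[0,0,0.72,0,0,0],[0,0,0,0,0,0]]])

```text
time: 18.27
position: [0.5869, -0.2248, 0.0822]
ee_rot: [-0.001, 0.82, 0.572, -0.001]
force: [0.3, 0.8, 0.5]
width: 0.0942
grip_force: 0.0
```

send_rows(plan=[[[0,0,0,0,0,0],[0,0,0,0,0,0],[0,0,0,0,0,0],[0,0,0,0,0,0],[0,0,0,0,0,0],[0,0,0,0,0,0]]], jaw=1, force=15)

```text
time: 19.02
position: [0.5878, -0.225, 0.0838]
ee_rot: [0.0, 0.82, 0.572, 0.0]
force: [-0.5, 0.4, 0.9]
width: 0.0495
grip_force: 15.0
```

send_rows(plan=[[[0,0,-0.3,0,0,0],[0,0,-1,0,0,0],[0,0,-1,0,0,0],[0,0,-1,0,0,0],[0,0,-1,0,0,0],[0,0,-1,0,0,0],[0,0,-0.6,0,0,0]]])

```text
time: 19.9
position: [0.5879, -0.2252, 0.2327]
ee_rot: [0.0, 0.82, 0.572, 0.0]
force: [-0.0, 0.0, -1.8]
width: 0.0491
grip_force: 15.0
```

```bash
python3 - <<'E'
from h import *
s=st();p=s['position']
rim('wrist',p[0],p[1],p[2]+.032,.0245,band=.012)
path(.527,.116,.23,-20,n=16,polar=False)
E
```

```text
t 19.9 p [ 0.5879 -0.2252  0.2327] q [-0.3    0.404  0.754  1.715 -0.301  1.141  0.188] w 0.04913129125660137 gf 14.983987058512866 F [-0.   0.  -1.8]
[[ 0.346  0.938  0.001]
 [ 0.938 -0.346 -0.   ]
 [ 0.     0.001 -1.   ]]
wrist 4909 centre [ 0.5899 -0.2241] z 0.2638 circ [ 0.5896 -0.2232  0.0251]
[[[0.75,-0.44,0.01,0.0,-0.0,-0.0],[0.75,-0.44,0.01,0.0,-0.0,-0.001],[0.74,-0.44,0.01,0.001,-0.0,0.0],[0.75,-0.44,0.01,-0.0,-0.0,-0.0],[0.75,-0.43,0.01,0.0,-0.0,-0.001],[0.75,-0.44,0.01,0.0,-0.0,0.0],[0.75,-0.44,0.01,0.0,-0.0,-0.0],[0.75,-0.44,0.01,0.001,-0.0,-0.0]]]
[[[0.75,-0.44,0.01,-0.0,-0.0,-0.001],[0.75,-0.43,0.01,0.0,-0.0,-0.0],[0.75,-0.44,0.01,0.0,-0.0,-0.0],[0.74,-0.44,0.01,0.0,-0.0,-0.001],[0.75,-0.43,0.01,0.001,-0.001,0.0],[0.75,-0.44,0.01,-0.0,0.0,-0.0],[0.75,-0.44,0.01,0.0,0.0,-0.001],[0.75,-0.43,0.01,0.0,0.0,0.0]]]
```

send_rows(plan=[[[0.74,-0.44,0,0,0,0],[0.74,-0.44,0,0,0,0],[0.74,-0.44,0,0,0,0],[0.74,-0.44,0,0,0,0],[0.74,-0.44,0,0,0,0],[0.74,-0.44,0,0,0,0],[0.74,-0.44,0,0,0,0],[0.74,-0.44,0,0,0,0]]])

```text
time: 20.95
position: [0.5557, -0.055, 0.2307]
ee_rot: [-0.0, 0.82, 0.572, -0.0]
force: [0.5, -0.4, -0.8]
width: 0.0498
grip_force: 15.0
```

send_rows(plan=[[[0.74,-0.44,0,0,0,0],[0.74,-0.44,0,0,0,0],[0.74,-0.44,0,0,0,0],[0.74,-0.44,0,0,0,0],[0.74,-0.44,0,0,0,0],[0.74,-0.44,0,0,0,0],[0.74,-0.44,0,0,0,0],[0.74,-0.44,0,0,0,0]]])

```text
time: 21.95
position: [0.5242, 0.1141, 0.2307]
ee_rot: [-0.0, 0.82, 0.572, -0.0]
force: [-0.3, -0.3, -1.1]
width: 0.0491
grip_force: 15.0
```

```bash
python3 - <<'E'
from h import *
s=st();p=s['position']
rim('wrist',p[0],p[1],p[2]+.031,.0245,band=.01,save_as='w5.png')
rim('wrist',.526,.1145,.1,.0315,band=.004)
rim('side',.526,.1145,.1,.0315,band=.007)
E
```

```text
t 21.95 p [0.5242 0.1141 0.2307] q [-0.912  0.199  0.67   1.916 -0.14   1.073 -0.537] w 0.04905644132313404 gf 14.9827916524373 F [-0.3 -0.3 -1.1]
[[ 0.345  0.938 -0.001]
 [ 0.938 -0.345 -0.   ]
 [-0.001 -0.001 -1.   ]]
wrist 4494 centre [0.5263 0.1151] z 0.2618 circ [0.5261 0.1159 0.0248]
wrist 507 centre [0.5259 0.1134] z 0.1001 circ [0.5259 0.1134 0.0315]
side 121 centre [0.5243 0.1121] z 0.097 circ [0.5243 0.112  0.0313]
```

View pics/w5.png

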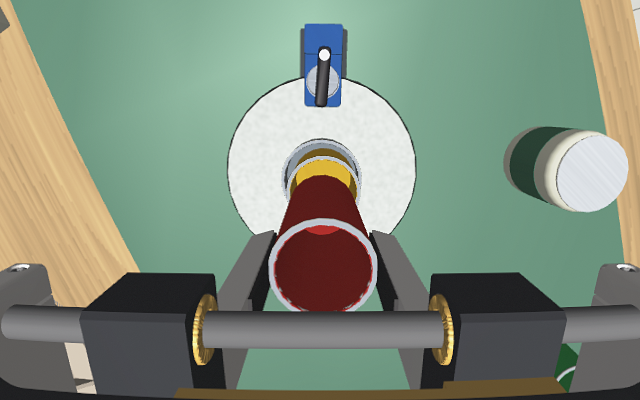

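The red tin is held above the yellow one, with its rim at (322,268) over the yellow rim at (322,180). It is 1–2 mm off, so I'm nudging −x and lowering.

send_rows(plan=[[[-0.04,0,0.9,0,0,0],[0,0,0.9,0,0,0],[0,0,0.9,0,0,0],[0,0,0.8,0,0,0],[0,0,0.6,0,0,0],[0,0,0.3,0,0,0],[0,0,0.1,0,0,0],[0,0,0,0,0,0]]])

```text
time: 23.1
position: [0.5246, 0.1126, 0.119]
ee_rot: [0.0, 0.82, 0.572, 0.0]
force: [0.2, -0.3, -1.8]
width: 0.049
grip_force: 15.0
```

send_rows(plan=[[[0,0,0.06,0,0,0],[0,0,0.06,0,0,0],[0,0,0.06,0,0,0],[0,0,0,0,0,0]]])

```text
time: 23.6
position: [0.5243, 0.1126, 0.1141]
ee_rot: [-0.0, 0.82, 0.572, -0.0]
force: [1.1, 0.9, -2.1]
width: 0.0493
grip_force: 15.0
```

send_rows(plan=[[[0,0,0.05,0,0,0],[0,0,0.05,0,0,0],[0,0,0,0,0,0]]])

```text
time: 23.98
position: [0.5244, 0.1126, 0.1117]
ee_rot: [-0.0, 0.82, 0.572, -0.0]
force: [-0.5, -0.3, 1.3]
width: 0.0494
grip_force: 15.0
```

send_rows(plan=[[[0,0,0.05,0,0,0],[0,0,0,0,0,0]]])

```text
time: 24.22
position: [0.5245, 0.1131, 0.1111]
ee_rot: [-0.0, 0.82, 0.572, 0.0]
force: [-6.8, 1.5, 16.8]
width: 0.0492
grip_force: 15.0
```

send_rows(plan=[[[0,0,0,0,0,0],[0,0,0,0,0,0],[0,0,0,0,0,0],[0,0,0,0,0,0]]], jaw=0)

```text
time: 24.72
position: [0.5243, 0.1125, 0.1104]
ee_rot: [0.0, 0.82, 0.572, -0.0]
force: [-0.0, -0.1, -0.3]
width: 0.0854
grip_force: 0.0
```

send_rows(plan=[[[0,0,-0.5,0,0,0],[0,0,-1,0,0,0],[0,0,-1,0,0,0],[0,0,-1,0,0,0],[0,0,-0.5,0,0,0],[0,0,0,0,0,0]]])

```text
time: 25.48
position: [0.5247, 0.1128, 0.2112]
ee_rot: [-0.0, 0.82, 0.572, 0.001]
force: [-0.1, -0.3, -0.1]
width: 0.094
grip_force: 0.0
```

```bash
cat >> h.py <<'E'
def wing(c,x,y,zlo=.105,zhi=.14):
    ci=imaging.camera_info(c);im,d=imaging.get_image(c);P=cloud(ci,d)
    m=(d>0)&(np.hypot(P[...,0]-x,P[...,1]-y)<.035)&(P[...,2]>zlo)&(P[...,2]<zhi)
    Q=P[m];zt=np.percentile(Q[:,2],90);Q=Q[Q[:,2]>zt-.005]
    r=cv2.minAreaRect(Q[:,:2].astype(np.float32)*1000);e,v=np.linalg.eigh(np.cov(Q[:,:2].T))
    print('wing',c,len(Q),'ctr',np.round(np.array(r[0])/1000,4),'size',np.round(r[1],1),'ztop',round(zt,4),'ang',np.degrees(np.arctan2(v[1,1],v[0,1])));return im
E
python3 - <<'E'
from h import *
st()
rim('wrist',.526,.1145,.143,.0245,band=.006)
rim('wrist',.526,.1145,.1,.0315,band=.004)
wing('wrist',.558,.203);wing('top',.558,.203);wing('side',.558,.203)
E
```

```text
t 25.475 p [0.5247 0.1128 0.2112] q [-0.905  0.222  0.672  1.94  -0.161  1.031 -0.514] w 0.09403536008315082 gf 0.0 F [-0.1 -0.3 -0.1]
[[ 0.345  0.939  0.001]
 [ 0.939 -0.345  0.001]
 [ 0.001  0.001 -1.   ]]
wrist 1136 centre [0.5254 0.113 ] z 0.1431 circ [0.5253 0.1129 0.0234]
wrist 862 centre [0.5261 0.114 ] z 0.1002 circ [0.5272 0.1166 0.0285]
wing wrist 900 ctr [0.5589 0.2047] size [45.5 10.1] ztop 0.125 ang 65.25238655476032Traceback (most recent call last):
  File "<stdin>", line 5, in <module>
  File "h.py", line 53, in wing
    Q=P[m];zt=np.percentile(Q[:,2],90);Q=Q[Q[:,2]>zt-.005]
              ~~~~~~~~~~~~~^^^^^^^^^^^
    return _quantile_unchecked(
        a, q, axis, out, overwrite_input, method, keepdims, weights)
    return _ureduce(a,
                    func=_quantile_ureduce_func,
    ...<5 lines>...
                    overwrite_input=overwrite_input,
                    method=method)
    r = func(a, **kwargs)
    result = _quantile(arr,
                       quantiles=q,
    ...<2 lines>...
                       out=out,
                       weights=wgt)
    slices_having_nans = np.isnan(arr[-1, ...])
                                  ~~~^^^^^^^^^
IndexError: index -1 is out of bounds for axis 0 with size 0
```

Both tins are nested with rims at 0.143 and 0.100, centred within about 2 mm. The wing is at (0.5589, 0.2047), measures 45.5 × 10.1 mm, and lies at 65°, so the screw is about 1.50 rad from its seat.

send_rows(plan=[[[0.78,0,0,0,0,0.02],[0.78,0,0,0,0,0.02],[0.78,0,0.2,0,0,0.02],[0.79,0.03,0.8,0,0,0.02],[0.79,0.05,0.9,0,0,0.02],[0,0,0.6,0,0,0],[0,0,0,0,0,0]]])

```text
time: 26.55
position: [0.5623, 0.2021, 0.1467]
ee_rot: [0.0, 0.842, 0.539, -0.001]
force: [0.1, -0.7, 0.4]
width: 0.0938
grip_force: 0.0
```

```bash
python3 - <<'E'
from h import *
st()
path(.5589,.2047,.095,-24.75,polar=False,n=3)
im=wing('wrist',.5589,.2047);save(im,'w6.png')
E
```

```text
t 26.55 p [0.5623 0.2021 0.1467] q [-0.928  0.415  0.612  1.867 -0.288  0.951 -0.617] w 0.09384038402073867 gf 0.0 F [ 0.1 -0.7  0.4]
[[ 0.418  0.908 -0.002]
 [ 0.908 -0.418 -0.002]
 [-0.002 -0.001 -1.   ]]
[[[0.01,-0.05,0.69,-0.0,0.001,0.0],[0.02,-0.06,0.69,-0.001,0.001,0.001],[0.01,-0.05,0.69,-0.0,0.001,-0.0]]]
wing wrist 1164 ctr [0.5592 0.2054] size [45.3  9.8] ztop 0.1249 ang 65.56964532696809
```

send_rows(plan=[[[0.03,-0.06,0.7,0,0,0],[0.03,-0.06,0.7,0,0,0],[0,-0.05,0.67,0,0,0],[0,0,0,0,0,0]]])

```text
time: 27.1
position: [0.5588, 0.2054, 0.0947]
ee_rot: [-0.0, 0.842, 0.539, -0.001]
force: [-0.4, 1.0, 1.0]
width: 0.0939
grip_force: 0.0
```

send_rows(plan=[[[0,0,0,0,0,0],[0,0,0,0,0,0],[0,0,0,0,0,0],[0,0,0,0,0,0],[0,0,0,0,0,0],[0,0,0,0,0,0],[0,0,0,0,0,0],[0,0,0,0,0,0]]], jaw=1, force=25)

```text
time: 28.1
position: [0.5597, 0.2058, 0.0962]
ee_rot: [0.0, 0.842, 0.539, -0.0]
force: [-0.8, -0.1, 0.4]
width: 0.0177
grip_force: 0.0
```

```bash
python3 -c "
from h import *
s=st();print(s['torque'])"
```

```text
t 28.1 p [0.5597 0.2058 0.0962] q [-0.903  0.475  0.576  1.909 -0.337  0.854 -0.584] w 0.01766692217531357 gf 0.0 F [-0.8 -0.1  0.4]
[[ 0.418  0.908 -0.   ]
 [ 0.908 -0.418 -0.   ]
 [-0.    -0.    -1.   ]]
[-0.08232061  0.0827999   0.04552428]
```

send_rows(plan=[[[0,0,0,0,0,0],[0,0,0,0,0,0],[0,0,0,0,0,0]]])

```text
time: 28.48
position: [0.5584, 0.2064, 0.0961]
ee_rot: [-0.001, 0.842, 0.54, -0.001]
force: [-8.2, 2.5, 6.8]
width: 0.0096
grip_force: 25.0
```

send_rows(plan=[[[0,0,0,0,0,0.2],[0,0,0.01,0,0,0.2],[0,0,0,0,0,0.2],[0,0,0.01,0,0,0.2]]])

```text
time: 28.98
position: [0.5588, 0.206, 0.0957]
ee_rot: [-0.0, 0.968, 0.251, -0.001]
force: [-7.4, 0.1, 6.3]
width: 0.0098
grip_force: 25.0
```

```bash
python3 -c "
from h import *
s=st();print(s['torque'])"
```

```text
t 28.975 p [0.5588 0.206  0.0957] q [-1.016  0.521  0.738  1.916 -0.451  0.878 -1.112] w 0.009762370358676832 gf 24.99918758869171 F [-7.4  0.1  6.3]
[[ 0.874  0.485 -0.002]
 [ 0.485 -0.874  0.   ]
 [-0.001 -0.001 -1.   ]]
[-0.10411863  1.82351994  0.02039615]
```

send_rows(plan=[[[-0.03,0,0.01,0,0,0.2],[0,0,0,0,0,0.2],[0,0,0.01,0,0,0.2],[0,0,0,0,0,0.2],[0,0,0.01,0,0,0.2],[0,0,0,0,0,0]]])

```text
time: 29.72
position: [0.5588, 0.2053, 0.0952]
ee_rot: [0.0, 0.99, -0.138, -0.0]
force: [-4.5, -2.4, 10.7]
width: 0.01
grip_force: 25.0
```

```bash
python3 -c "
from h import *
s=st();print(s['torque'])"
```

```text
t 29.725 p [0.5588 0.2053 0.0952] q [-1.143  0.606  0.941  1.924 -0.611  0.929 -1.748] w 0.009977627236910773 gf 25.004134476184845 F [-4.5 -2.4 10.7]
[[ 0.962 -0.273 -0.001]
 [-0.273 -0.962 -0.   ]
 [-0.001  0.001 -1.   ]]
[-0.37941008  1.3756032  -0.06483809]
```

send_rows(plan=[[[0,0,0,0,0,0.06],[0,0,0,0,0,0.06],[0,0,0,0,0,0]]])

```text
time: 30.1
position: [0.5587, 0.2052, 0.0951]
ee_rot: [0.0, 0.983, -0.184, -0.0]
force: [-4.8, -2.2, 8.7]
width: 0.0099
grip_force: 25.0
```

```bash
python3 -c "
from h import *
s=st();print(s['torque'])"
```

```text
t 30.1 p [0.5587 0.2052 0.0951] q [-1.156  0.618  0.963  1.925 -0.631  0.937 -1.822] w 0.009865014292558968 gf 25.001716017723083 F [-4.8 -2.2  8.7]
[[ 0.933 -0.361 -0.001]
 [-0.361 -0.933 -0.   ]
 [-0.001  0.    -1.   ]]
[-0.44421008  1.24205976  0.04122535]
```

send_rows(plan=[[[0,0,0,0,0,0.05],[0,0,0,0,0,0.05],[0,0,0,0,0,0]]])

```text
time: 30.48
position: [0.5589, 0.2052, 0.0952]
ee_rot: [0.0, 0.975, -0.222, -0.0]
force: [-3.9, -1.5, 7.1]
width: 0.0104
grip_force: 25.9
```

```bash
python3 -c "
from h import *
s=st();print(s['torque'])
wing('wrist',.559,.205,zlo=.1,zhi=.13)"
```

```text
t 30.475 p [0.5589 0.2052 0.0952] q [-1.166  0.629  0.983  1.925 -0.648  0.945 -1.885] w 0.010419769372635312 gf 25.943782541435212 F [-3.9 -1.5  7.1]
[[ 0.902 -0.432 -0.001]
 [-0.432 -0.902 -0.   ]
 [-0.     0.001 -1.   ]]
[-0.53154838  1.03137692  0.45034491]
wing wrist 2343 ctr [0.5593 0.2006] size [31.5 44. ] ztop 0.1247 ang 159.25746686950924
```

send_rows(plan=[[[0,0,0,0,0,0.05],[0,0,0,0,0,0]]])

```text
time: 30.78
position: [0.5591, 0.2051, 0.0952]
ee_rot: [0.0, 0.971, -0.241, -0.0]
force: [-2.2, -3.0, 6.0]
width: 0.0107
grip_force: 26.5
```

```bash
python3 -c "
from h import *
s=st();print(s['torque'])"
```

```text
t 30.775 p [0.5591 0.2051 0.0952] q [-1.172  0.634  0.993  1.925 -0.657  0.948 -1.916] w 0.010683691816188291 gf 26.497191726230085 F [-2.2 -3.   6. ]
[[ 0.884 -0.467 -0.   ]
 [-0.467 -0.884 -0.   ]
 [ 0.     0.    -1.   ]]
[-0.50443556  0.79273038  0.51164407]
```

Torque rose to 0.5 N m at the expected seat angle, so the screw is against its hard stop. Backing off.

send_rows(plan=[[[0,0,0,0,0,-0.2],[0,0,-0.01,0,0,-0.2],[0,0,0,0,0,-0.2],[0,0,-0.01,0,0,-0.2],[0,0,0,0,0,-0.2],[0,0,-0.01,0,0,-0.2],[0,0,0,0,0,-0.2],[0,0,0,0,0,-0.2]]])

```text
time: 31.78
position: [0.5588, 0.2065, 0.0959]
ee_rot: [-0.001, 0.926, 0.378, 0.0]
force: [-3.7, 4.6, 3.2]
width: 0.0102
grip_force: 25.0
```

send_rows(plan=[[[0,0,-0.01,0,0,-0.2],[0,0,0,0,0,-0.2],[0,0,0,0,0,-0.15],[0,0,0,0,0,0],[0,0,0,0,0,0]]])

```text
time: 32.4
position: [0.5584, 0.2067, 0.0962]
ee_rot: [-0.001, 0.824, 0.566, -0.0]
force: [-5.9, 5.4, 6.0]
width: 0.01
grip_force: 24.9
```

```bash
python3 -c "
from h import *
s=st();print(s['torque']);R_=R.from_quat(np.roll(s['ee_rot'],-1)).as_matrix();print(np.degrees(np.arctan2(R_[1,1],R_[0,1])))
im=wing('wrist',.559,.205);save(im,'w7.png')
rim('wrist',.526,.1145,.143,.0245,band=.006)
rim('wrist',.526,.1145,.1,.0315,band=.004)
rim('top',.526,.1145,.143,.0245,band=.006)"
```

```text
t 32.4 p [0.5584 0.2067 0.0962] q [-0.889  0.469  0.555  1.91  -0.325  0.852 -0.533] w 0.00998425204876084 gf 24.910472631454468 F [-5.9  5.4  6. ]
[[ 0.359  0.933 -0.001]
 [ 0.933 -0.359  0.002]
 [ 0.001 -0.002 -1.   ]]
[1.25494226 1.5515774  0.01352201]
-21.048104573906926
wing wrist 630 ctr [0.5605 0.2072] size [17.6 34.6] ztop 0.1348 ang 159.12000334234617
wrist few 0
wrist 730 centre [0.5311 0.1077] z 0.0998 circ [0.5339 0.1382 0.0081]
top 74 centre [0.5242 0.1138] z 0.1433 circ [0.5243 0.1138 0.0235]
```

View pics/w7.png

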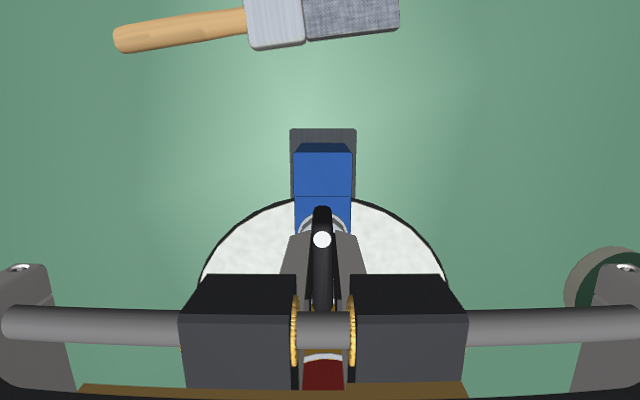

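The picture shows the wing vertical between the closed fingers, with its dot at (322,240). That puts it along the line from the turntable axis, 90° from the seat (about 1.57 rad), held with 25 N. The red tin's rim is still at 0.143.

```bash
python3 -c "
from h import *
print(order.sign_off())"
```

```text
the job is handed in; nothing more can be done
None
```

The job is handed in: yellow tin in the grey and red in the yellow, both upright on the floor; screw turned in to its hard stop, backed off about 1.57 rad (a quarter turn) and still gripped with 25 N; the verdict was not shown to me.

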